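Check the screw caps and shelve the jars

TASK

The two square spice jars have just been filled and one of them still has a loose cap. While they stand in the grey tray, check the caps and screw the loose one down fully tight; then put both jars in the free places of the wooden rack, set down upright on its board without dropping them. Do not lift a jar out of the tray while its cap is loose, and leave the cork bottle in the rack where it is.

Things in the scene. Friction and masses are not known exactly. Their poses are not given: they have to be found in the camera images.
- tray: grey plastic filling tray, fixed to the worktop, 68 x 178 mm, walls 24 mm high; two square wells 54 mm wide, 110 mm apart along its y, floor 6 mm above the worktop, which keep a jar from turning by more than about 0.1 rad while its cap is turned. Origin: centre of the underside, z up, y along the row of wells
- jar_a: square clear-glass jar with rust-red contents and a round black screw cap, upright in one well of the tray (either one); looks the same as jar_b. Glass 50 x 50 mm, 74 mm high to the shoulder, cap above it; origin: centre of the underside, z up, x and y along its square sides. Jar and cap weigh about 0.27 kg (varies by a third)
- jar_b: square clear-glass jar with rust-red contents and a round black screw cap, upright in one well of the tray (either one); looks the same as jar_a. Glass 50 x 50 mm, 74 mm high to the shoulder, cap above it; origin: centre of the underside, z up, x and y along its square sides. Jar and cap weigh about 0.27 kg (varies by a third)
- jar_a_cap (a joint): turn of jar_a's cap, rad: 0 = fully tight (hard stop), positive = unscrewed, i.e. counter-clockwise from above; turn clockwise to tighten. A loose cap starts at 0.55 to 1.15, a tight one at 0 to 0.03. Light friction (0.08 N m), stays where left, cannot come off (stop at 1.5). A white line on the cap meets the white mark on the shoulder when tight
- jar_b_cap (a joint): turn of jar_b's cap, rad: 0 = fully tight (hard stop), positive = unscrewed, i.e. counter-clockwise from above; turn clockwise to tighten. A loose cap starts at 0.55 to 1.15, a tight one at 0 to 0.03. Light friction (0.08 N m), stays where left, cannot come off (stop at 1.5). A white line on the cap meets the white mark on the shoulder when tight
- jar_a_captop (a point): centre of the top of jar_a's cap, on the jar's axis. Cap 44 mm diameter, 28 mm high, ribbed; underside 75 mm and top 103 mm above the jar's underside when tight; stands 3 mm higher per rad unscrewed, and an orange seal ring shows under it
- jar_b_captop (a point): centre of the top of jar_b's cap, on the jar's axis. Cap 44 mm diameter, 28 mm high, ribbed; underside 75 mm and top 103 mm above the jar's underside when tight; stands 3 mm higher per rad unscrewed, and an orange seal ring shows under it
- rack: low beech rack, fixed; board top 30 mm above the worktop, usable 80 mm (x) by 300 mm (y), with rails front and back 18 mm and end cheeks 43 mm above the board. Three places 100 mm apart along its y; the one at +y holds the cork bottle, the other two are free. Origin: under the board's centre, at worktop height
- rack_place_middle (a point): middle free place, centre, on the board's top
- rack_place_right (a point): free place at the rack's -y end, centre, on the board's top
- cork_bottle: round glass herb bottle with a cork, 54 mm diameter, 108 mm high, standing in the rack's place at +y; origin: centre of its underside. To be left alone
Things that resemble listed ones, but are neither listed nor needed, are in the scene too. What is shaped like the jar_b but green or pink is not meant.

How it is judged:
By the outcome, as a careful person would: the job done as asked, in the order asked, and still so for the second after the job is handed in, with the robot touching nothing.
It also fails if it takes over 59 s, if anything falls off the work surface, if the arm or the gripper's body presses on something with over 40 N, if the wrist force passes 120 N, or if a joint passes its speed limit or range.

ROBOT

A 6-joint arm with a two-finger parallel gripper is mounted at the origin on a cart in front of the work surface, level with it; the furniture and walls round the work are solid. World frame = base frame: x ahead of the robot, y to its left, z up, the work surface at z = 0. Lengths are in m, angles in rad, forces in N, time in s.
With the tool pointing down it reaches from about 0.275 to 0.75 m from the base axis. Payload 10.2 kg.
Tool frame: the origin (TCP) lies at the very end of the fingers, on their centre line; the grasp point (between the pads) lies bot.grasp_offset behind it (bot.grasp_offset is the distance from the TCP to the grasp point, in m); z points along the fingers, y is the line along which they close (so a half turn about z gives the same grasp; the last joint's range is limited). The gripper opens to 88 mm and grips with 3 to 60 N. Pads are 18 mm wide; open, the fingers measure 123 mm over their backs; the gripper's body (75 mm by 187 mm) begins 45 mm behind the grasp point.
Start: joints at [1.088, 0.313, 1.498, -0, 1.331, -0.223], TCP at [0.135, 0.507, 0.202] pointing down, gripper open.
Joint ranges: [-2.94, 2.94], [-0.97, 2.17], [0.19, 2.56], [-1.23, 4.37], [0.02, 3.11], [-2.88, 2.88]. Speed limits (rad/s): [2.39, 2.39, 3.01, 3.14, 3.14, 3.14].

INTERFACE

Orientations are given as a rotation vector (axis times angle).
In Python, from rig import bot gives the robot as it stands. The module is installed in compiled form; this text tells all that it offers.
- The arm moves only by the shell command python3 -m jog 'ROWS' [FORCE]. ROWS is a JSON object of lists of equal length, an entry for each row: "dp": the shift along the tool's x, y, z in m, a list of three; "rotation": the turn, a rotation vector about the tool's x, y, z in rad, a list of three; "grip": the closure in counts, from 0 (fully open) to 255 (shut). In form: {"dp": [[x, y, z], ...], "rotation": [[rx, ry, rz], ...], "grip": [grip, ...]}. A call has 1 to 12 rows; each row shifts and turns the commanded pose from where the row before left it, along the tool's axes as they then stand; what a row does not reach is not made up. A row lasts 1/12 s, in which the tool goes at most 41.7 mm and 7.16 degrees, less where a joint would pass 70% of its speed; a pose out of reach is approached as far as the arm can. A call is refused whole if a number of a shift passes 0.0417 or a number of a turn 0.125, either way. A call with a gripper value outside its range is refused whole. The fingers move at their own pace and stop on an object; FORCE is the grip in N (left out, the last holds). Time passes only in rows, so rows that do not move let the fingers close. It gives the time, the measured TCP pose, the force, the opening and the grip force at its end, in the units of the state.
- bot.observe(): the state, without advancing time (a new reading comes with each control period).
- bot.read_camera(name): name is "scene" or "top" or "wrist"; returns the picture (420x560x3 uint8, red, green, blue); there is no depth.
- bot.camera_info(name): a dict with "mtx" (3x3 intrinsics, pixels), "pose" (4x4, takes a point from camera to world coordinates); the wrist camera has in their place "mount" (4x4, takes a point from camera to tool coordinates, whose origin is the TCP and whose axes are the flange's). Camera axes: x right, y up, looking along -z (the intrinsics and any distortion apply to the point x, -y, -z); pixel columns grow to the right and rows downward; lengths in m; the calibration is good to about 2 mm. A picture is of the moment at which its call begins: read the wrist's pose just before it. camera_info takes no time and is no camera call.
- bot.finish_job(): hands the job in; it is judged then, once.
Trained networks look in the newest picture that a camera, given by its name, has taken for a name from the list of things; names that differ only in an ending like _2 or _b are one class to them, and where a whole thing is asked for, a point or a joint stands for the part that bears it (a point fixed in the world has none). Each returns a list of dicts, best first, with "p" (0 to 1); they miss things now and then, are a little off and sometimes report something else, mostly with a low value. They report only what shows in the picture. A call takes as long as a camera call. They do not tell look-alikes from the thing itself.
- bot.spot_in(target, camera): "centre" ([row, column] in pixels, amid what is visible of it).
- bot.place_of(target, camera): "centre" ([row, column] in pixels: a listed point, or the origin of a listed thing).
The state is a dict: "time_s": time; "q": joint angles; "qvel": joint speeds; "tau": joint torques, N m; "eef_pos": TCP position; "orientation": TCP orientation; "force": force on the tool from outside, world axes, zero at the start; "moment": the same for the moment, N m; "width": opening from 0.0 (shut) to 1.0 (fully open); "finger_force": force on a finger pad.
Only numpy, scipy, OpenCV 4.12 (cv2) and the standard library are available. Lean on these libraries where they do the work, as an engineer would, in place of code of your own. Each camera call takes 0.05 s, during which the arm holds its last target. There are 200 camera calls.

## Working session

There is one attempt and no reset: what is moved stays moved. The work goes in short steps, Python scripts to look and compute and a shell command to move; the robot and the scene stay as the last step left them, time stands still between calls to the robot, and variables do not carry over. Pictures are saved under pics/ and viewed, at most 10 in all, crops included, and the job is handed in when it is done.

```bash
mkdir -p pics; cat > h.py <<'E'
import numpy as np, cv2, json
from scipy.spatial.transform import Rotation as R
from rig import bot
def cam(n):
    i=bot.camera_info(n); K=np.array(i["mtx"]); 
    if "pose" in i: P=np.array(i["pose"])
    else:
        s=bot.observe(); T=np.eye(4); T[:3,:3]=R.from_rotvec(s["orientation"]).as_matrix(); T[:3,3]=s["eef_pos"]; P=T@np.array(i["mount"])
    return K,P,i
def ray(n,rc,z,KP=None):
    K,P=KP or cam(n)[:2]; d=np.linalg.inv(K)@[rc[1],rc[0],1]; d=P[:3,:3]@[d[0],-d[1],-d[2]]; o=P[:3,3]
    return o+d*(z-o[2])/d[2]
def proj(n,p,KP=None):
    K,P=KP or cam(n)[:2]; c=P[:3,:3].T@(np.array(p)-P[:3,3]); u=K@[c[0],-c[1],-c[2]]; return u[1]/u[2],u[0]/u[2]
E
python3 - <<'E'
from h import *
print(bot.camera_info("top").keys(), bot.grasp_offset)
z={"jar_a":0.006,"jar_a_captop":.110,"rack":0,"rack_place_middle":.03,"rack_place_right":.03,"cork_bottle":.03,"tray":0}
ims=[]
for c in("scene","top"):
    im=bot.read_camera(c); ims.append(im); cv2.imwrite(f"pics/{c}0.png",im[:,:,::-1])
    for t in z:
        for d in bot.place_of(t,c): print(c,t,round(d["p"],2),np.round(d["centre"]),np.round(ray(c,d["centre"],z[t]),3))
print(bot.observe()["time_s"])
cv2.imwrite("pics/both.png",cv2.resize(np.vstack(ims),(0,0),fx=.71,fy=.71)[:,:,::-1])
E
```

```text
dict_keys(['mtx', 'pose']) 0.0187
scene jar_a 0.84 [306. 369.] [ 0.571 -0.624  0.006]
scene jar_a 0.83 [283. 343.] [ 0.559 -0.494  0.006]
scene jar_a 0.71 [246. 270.] [ 0.431 -0.186  0.006]
scene jar_a 0.66 [258. 279.] [ 0.427 -0.27   0.006]
scene jar_a_captop 0.71 [234. 284.] [ 0.444 -0.272  0.11 ]
scene jar_a_captop 0.64 [198. 259.] [0.476 0.019 0.11 ]
scene rack 0.83 [202. 246.] [0.49  0.204 0.   ]
scene rack 0.59 [192. 247.] [ 0.534  0.309 -0.   ]
scene rack_place_middle 0.86 [192. 242.] [0.489 0.257 0.03 ]
scene rack_place_right 0.91 [198. 258.] [0.536 0.174 0.03 ]
scene cork_bottle 0.7 [184. 229.] [0.465 0.373 0.03 ]
scene tray 0.65 [223. 271.] [ 0.513 -0.017  0.   ]
top jar_a 0.85 [171. 394.] [ 0.586 -0.607  0.006]
top jar_a 0.84 [182. 362.] [ 0.572 -0.474  0.006]
top jar_a 0.76 [222. 323.] [ 0.454 -0.277  0.006]
top jar_a 0.7 [224. 296.] [ 0.475 -0.179  0.006]
top jar_a 0.54 [233. 295.] [ 0.441 -0.165  0.006]
top rack 0.59 [245. 180.] [0.511 0.249 0.   ]
top rack_place_middle 0.91 [245. 180.] [0.5   0.245 0.03 ]
top rack_place_right 0.56 [224. 199.] [0.559 0.163 0.03 ]
top cork_bottle 0.67 [264. 157.] [0.455 0.335 0.03 ]
top tray 0.74 [231. 310.] [ 0.438 -0.224  0.   ]
top tray 0.33 [225. 323.] [ 0.445 -0.276  0.   ]
0.8
```

View pics/both.png

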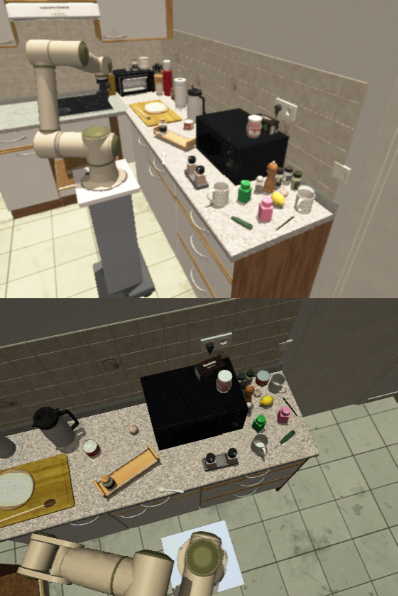

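The overview shows the tray with two black-capped jars at about scene (250,275) and top (228,310). The rack is at top (245,180). The green and pink jars are at scene (270,345) and (297,373), which rules them out by colour. I'll confirm in an enlarged crop.

```bash
python3 - <<'E'
import cv2,numpy as np
a=cv2.imread("pics/top0.png")[190:280,120:360]; b=cv2.imread("pics/scene0.png")[170:280,210:350]
a=cv2.resize(a,(760,285),interpolation=cv2.INTER_CUBIC); b=cv2.resize(b,(382,300),interpolation=cv2.INTER_CUBIC)
o=np.zeros((590,760,3),np.uint8);o[:285]=a;o[287:587,:382]=b;cv2.imwrite("pics/crop.png",o)
E
```

```text
(no output)
```

View pics/crop.png

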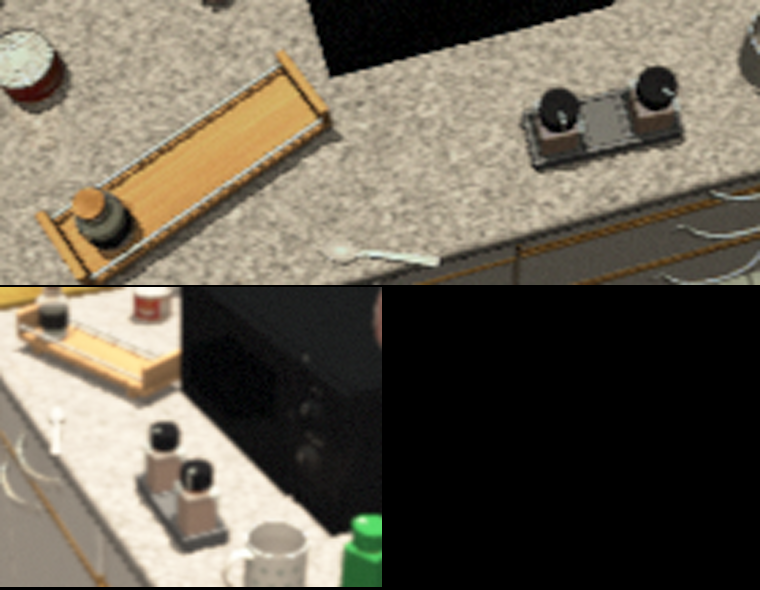

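```bash
python3 - <<'E'
from h import *
s=bot.observe(); print({k:np.round(v,3) for k,v in s.items()})
print(R.from_rotvec(s["orientation"]).as_matrix().round(3)); i=bot.camera_info("wrist"); print(np.round(i["mount"],3),i["mtx"])
E
```

```text
{'time_s': np.float64(0.8), 'q': array([ 1.088,  0.313,  1.498, -0.   ,  1.331, -0.223]), 'qvel': array([ 0.001,  0.   , -0.002,  0.001,  0.001,  0.001]), 'tau': array([-0.0000e+00, -4.0209e+01, -2.5241e+01,  6.9000e-02,  3.2000e-02,
       -0.0000e+00]), 'eef_pos': array([0.135, 0.507, 0.202]), 'orientation': array([0.407, 3.115, 0.   ]), 'force': array([-0.154,  0.006, -0.558]), 'moment': array([-0.006,  0.003, -0.007]), 'finger_force': np.float64(0.0), 'width': np.float64(0.999)}
[[-0.966  0.257  0.   ]
 [ 0.257  0.966  0.   ]
 [-0.     0.    -1.   ]]
[[-0.     0.963  0.271  0.069]
 [ 1.     0.     0.001 -0.001]
 [ 0.001  0.271 -0.963 -0.184]
 [ 0.     0.     0.     1.   ]] [[346.93380637   0.         278.34647681]
 [  0.         346.93380637 211.5688321 ]
 [  0.           0.           1.        ]]
```

The crop confirms it. Two black-capped, rust-red jars stand in the grey tray at crop (560,130) and (655,110), and the rack's middle and right places are free. I'll move over the tray for a close look.

```bash
python3 -m jog '{"dp":[[-0.0246,-0.0311,-0.003],[-0.0246,-0.0311,-0.003],[-0.0246,-0.0311,-0.003],[-0.0246,-0.0311,-0.003],[-0.0246,-0.0311,-0.003],[-0.0246,-0.0311,-0.003],[-0.0246,-0.0311,-0.003],[-0.0246,-0.0311,-0.003],[-0.0246,-0.0311,-0.003],[-0.0246,-0.0311,-0.003]],"rotation":[[0,0,0],[0,0,0],[0,0,0],[0,0,0],[0,0,0],[0,0,0],[0,0,0],[0,0,0],[0,0,0],[0,0,0]],"grip":[0,0,0,0,0,0,0,0,0,0]}'
python3 -m jog '{"dp":[[-0.0246,-0.0311,0],[-0.0246,-0.0311,0],[-0.0246,-0.0311,0],[-0.0246,-0.0311,0],[-0.0246,-0.0311,0],[-0.0246,-0.0311,0],[-0.0246,-0.0311,0],[-0.0246,-0.0311,0],[-0.0246,-0.0311,0],[-0.0246,-0.0311,0],[0,0,0],[0,0,0]],"rotation":[[0,0,0],[0,0,0],[0,0,0],[0,0,0],[0,0,0],[0,0,0],[0,0,0],[0,0,0],[0,0,0],[0,0,0],[0,0,0],[0,0,0]],"grip":[0,0,0,0,0,0,0,0,0,0,0,0]}'
python3 - <<'E'
from h import *
s=bot.observe();print({k:np.round(s[k],3) for k in("q","eef_pos","orientation","time_s")})
KP=cam("wrist")[:2]; im=bot.read_camera("wrist"); cv2.imwrite("pics/w1.png",im[:,:,::-1])
z={"jar_a":0.006,"jar_a_captop":.110,"tray":0}
for t in z:
    for d in bot.place_of(t,"wrist"): print(t,round(d["p"],2),np.round(d["centre"]),np.round(ray("wrist",d["centre"],z[t],KP),4))
E
```

```text
time_s: 1.63
eef_pos: [0.2929, 0.1419, 0.2319]
orientation: [0.406, 3.114, 0.0]
force: [1.1, 1.5, 0.4]
width: 1.001
finger_force: 0.0
time_s: 2.63
eef_pos: [0.4506, -0.2213, 0.2307]
orientation: [-0.41, -3.113, -0.001]
force: [0.7, 0.3, 0.5]
width: 1.001
finger_force: 0.0
{'q': array([-0.69 ,  0.242,  1.514,  0.   ,  1.387, -1.999]), 'eef_pos': array([ 0.451, -0.221,  0.231]), 'orientation': array([-4.100e-01, -3.113e+00, -1.000e-03]), 'time_s': np.float64(2.633)}
jar_a 0.73 [176. 228.] [ 0.4358 -0.281   0.006 ]
jar_a 0.58 [154. 317.] [ 0.4384 -0.1728  0.006 ]
jar_a_captop 0.67 [197. 212.] [ 0.4376 -0.2804  0.11  ]
tray 0.97 [164. 271.] [ 0.4371 -0.2276  0.    ]
```

View pics/w1.png

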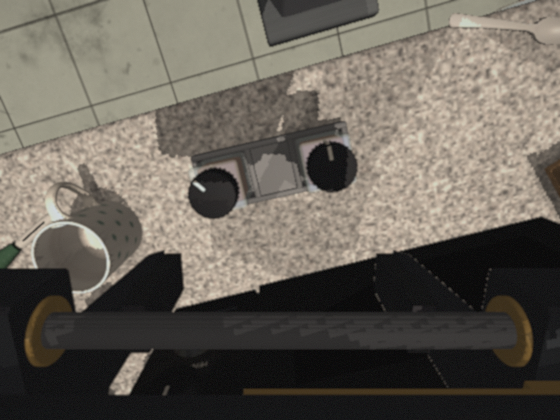

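The wrist view shows both jars in the tray. The left cap is at (192,212) with its line pointing upper left, and the right cap is at (166,331) with its line pointing up. I'll enlarge it to find the shoulder marks.

```bash
python3 - <<'E'
from h import *
a=cv2.imread("pics/w1.png")[115:235,175:375]; cv2.imwrite("pics/w1c.png",cv2.convertScaleAbs(cv2.resize(a,(800,480),interpolation=cv2.INTER_CUBIC),alpha=1.6,beta=10))
for rc in((308,180),(260,375),(218,545)): print(ray("wrist",rc,0).round(3))
for rc in((192,212),(166,331)): print(ray("wrist",rc,.109).round(4))
E
```

```text
[ 0.593 -0.396  0.   ]
[ 0.592 -0.128  0.   ]
[0.59  0.088 0.   ]
[ 0.4337 -0.278   0.109 ]
[ 0.4382 -0.1688  0.109 ]
```

View pics/w1c.png

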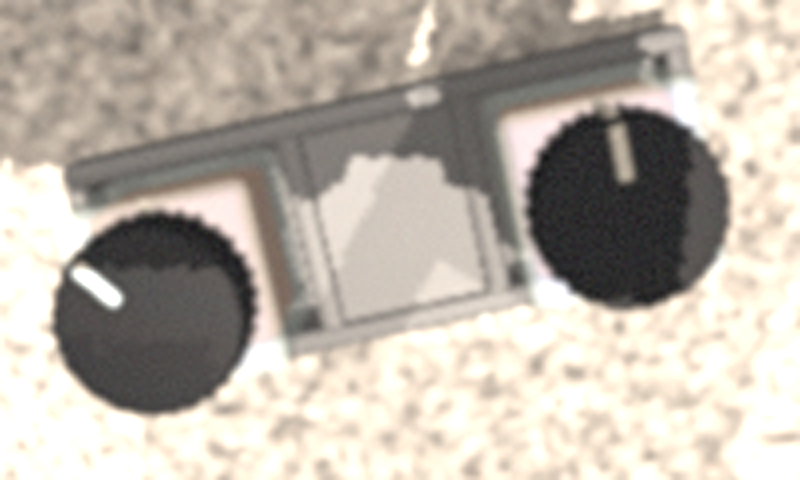

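The right cap's line meets its shoulder mark at crop (608,108), so it is tight. The left cap's line is about 0.85 rad counter-clockwise of that direction, so the left jar (y≈-0.279) is the loose one. I'll grip its cap.

```bash
python3 -m jog '{"dp":[[0,-0.030,0.0],[0,-0.0296,0.02],[0,0,0.035],[0,0,0.035],[0,0,0.030],[0,0,0.0247],[0,0,0],[0,0,0],[0,0,0],[0,0,0],[0,0,0],[0,0,0]],"rotation":[[0,0,0],[0,0,0],[0,0,0],[0,0,0],[0,0,0],[0,0,0],[0,0,0],[0,0,0],[0,0,0],[0,0,0],[0,0,0],[0,0,0]],"grip":[0,0,0,0,0,0,0,255,255,255,255,255]}' 20
python3 -c "
from h import *
s=bot.observe();print({k:np.round(s[k],3) for k in('q','force','moment','width','finger_force')})"
```

```text
time_s: 3.83
eef_pos: [0.4357, -0.278, 0.0879]
orientation: [0.406, 3.114, -0.002]
force: [0.4, 0.9, 0.5]
width: 0.646
finger_force: 0.0
{'q': array([-0.795,  0.414,  1.673, -0.   ,  1.052, -2.106]), 'force': array([0.358, 0.943, 0.533]), 'moment': array([-0.02 ,  0.03 , -0.033]), 'width': np.float64(0.646), 'finger_force': np.float64(0.0)}
```

```bash
python3 -m jog '{"dp":[[0,0,0.001],[0,0,0],[0,0,0],[0,0,0],[0,0,0],[0,0,0]],"rotation":[[0,0,0],[0,0,0],[0,0,0],[0,0,0],[0,0,0],[0,0,0]],"grip":[255,255,255,255,255,255]}' 20
python3 -c "
from h import *
s=bot.observe();print({k:np.round(s[k],3) for k in('q','force','moment','width','finger_force')})"
```

```text
time_s: 4.33
eef_pos: [0.4353, -0.2777, 0.0858]
orientation: [-0.407, -3.115, -0.0]
force: [0.3, 0.4, 0.2]
width: 0.192
finger_force: 0.0
{'q': array([-0.795,  0.417,  1.675, -0.   ,  1.05 , -2.106]), 'force': array([0.269, 0.446, 0.155]), 'moment': array([-0.008,  0.017,  0.039]), 'width': np.float64(0.192), 'finger_force': np.float64(0.0)}
```

The opening is already below the cap's width, so the grasp missed. I'll stop and look.

```bash
python3 - <<'E'
from h import *
KP=cam("wrist")[:2]; im=bot.read_camera("wrist"); im2=bot.read_camera("scene"); im3=bot.read_camera("top")
c=lambda a,h:cv2.resize(a,(int(a.shape[1]*h/a.shape[0]),h),interpolation=cv2.INTER_CUBIC)
a=c(im,320);b=c(im2[170:290,220:360],280);d=c(im3[170:290,230:370],280)
o=np.zeros((600,700,3),np.uint8);o[:320,:a.shape[1]]=a;o[320:,:b.shape[1]]=b;o[320:,350:350+d.shape[1]]=d
cv2.imwrite("pics/m1.png",o[:,:,::-1])
print(proj("wrist",bot.observe()["eef_pos"]))
E
```

```text
(np.float64(241.19691065471721), np.float64(280.16677146792))
```

View pics/m1.png

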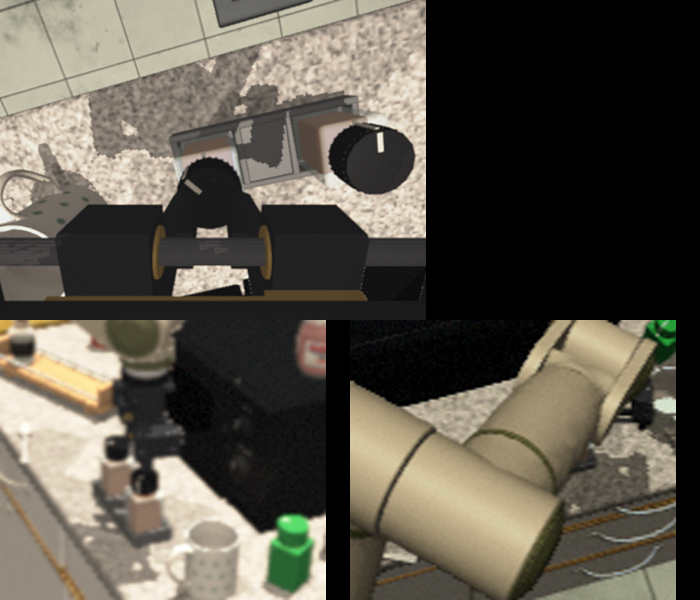

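```bash
python3 - <<'E'
from h import *
KP=cam("wrist")[:2]
for d in bot.place_of("jar_a_captop","wrist"): print(d["p"],np.round(d["centre"]),ray("wrist",d["centre"],.110,KP).round(4))
for rc in((249,276),(207,488)): print(ray("wrist",rc,.11,KP).round(4))
# triangulate jar caps with old pose
m=np.array(bot.camera_info("wrist")["mount"]); T=np.eye(4);T[:3,:3]=R.from_rotvec([-.41,-3.113,-.001]).as_matrix();T[:3,3]=[.4506,-.2213,.2307]
K=KP[0]; Q=(K,T@m)
def tri(r1,r2):
    A=[];b=[]
    for KPi,rc in((Q,r1),(KP,r2)):
        o=KPi[1][:3,3];d=ray("wrist",rc,0,KPi)-o;d/=np.linalg.norm(d);M=np.eye(3)-np.outer(d,d);A.append(M);b.append(M@o)
    return np.linalg.lstsq(np.vstack(A),np.hstack(b),rcond=None)[0].round(4)
print(tri((192,212),(249,276)),tri((166,331),(207,488)))
im=cv2.imread("pics/m1.png")
im=bot.read_camera("wrist")[180:400,130:410]; cv2.imwrite("pics/m2.png",cv2.convertScaleAbs(cv2.resize(im,(760,597),interpolation=cv2.INTER_CUBIC),alpha=2.2,beta=20)[:,:,::-1])
E
```

```text
0.72 [262. 278.] [ 0.4371 -0.2795  0.11  ]
[ 0.4299 -0.2785  0.11  ]
[ 0.4351 -0.1754  0.11  ]
[ 0.4338 -0.2804  0.1017] [ 0.4397 -0.1699  0.0995]
```

View pics/m2.png

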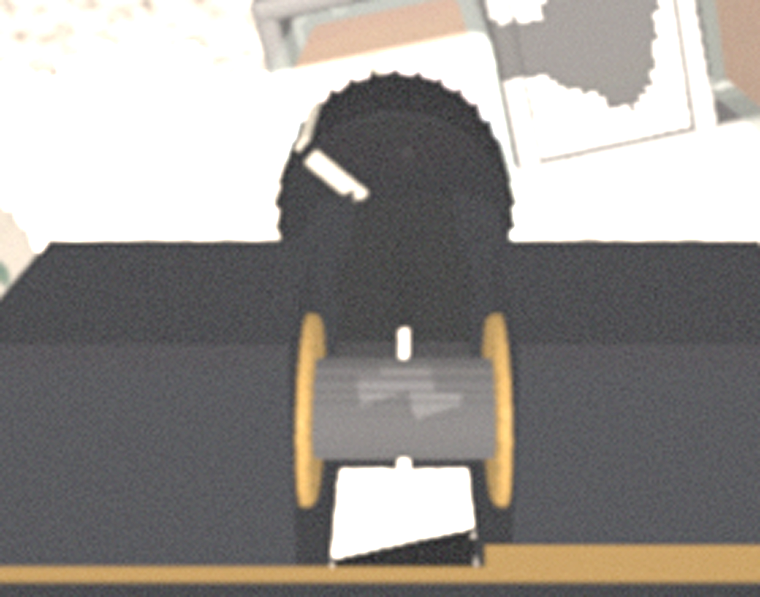

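```bash
python3 - <<'E'
from h import *
s=bot.observe();print(s["width"],s["eef_pos"])
for z in(.0858,.1045,.115,.13): print(z,np.round(proj("wrist",[.4353,-.2777,z])))
im=bot.read_camera("wrist")[190:330,190:370].astype(float)
g=np.clip(im*5-60,0,255).astype(np.uint8); cv2.imwrite("pics/m3.png",cv2.resize(g,(770,599),interpolation=cv2.INTER_CUBIC)[:,:,::-1])
E
```

```text
0.009702829136763895 [ 0.43526265 -0.27772266  0.08581081]
0.0858 [241. 280.]
0.1045 [254. 280.]
0.115 [263. 280.]
0.13 [277. 281.]
```

View pics/m3.png

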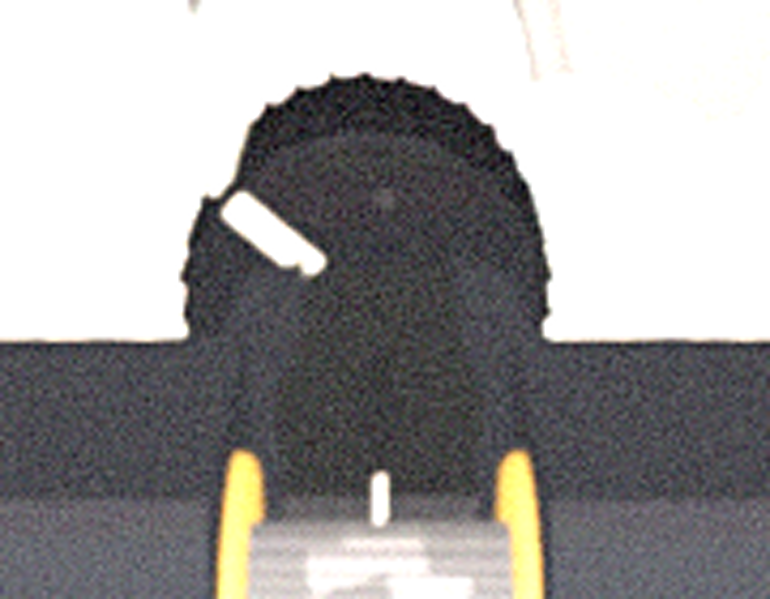

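```bash
python3 - <<'E'
from h import *
e=bot.observe()["eef_pos"]
print("tcp in scene",np.round(proj("scene",e),1),"z.15",np.round(proj("scene",[e[0],e[1],.15]),1))
for t in((223,297),(217,327)): print("top",ray("top",t,.109).round(4))
im=bot.read_camera("scene")
for d in bot.place_of("jar_a_captop","scene"): print(d["p"],np.round(d["centre"],1),ray("scene",d["centre"],.11).round(4))
a=cv2.convertScaleAbs(cv2.resize(im[200:275,240:330],(720,600),interpolation=cv2.INTER_CUBIC),alpha=1.8,beta=15)
r,c=proj("scene",e); cv2.circle(a,(int((c-240)*8),int((r-200)*8)),4,(0,255,0),-1)
cv2.imwrite("pics/s2.png",a[:,:,::-1]); print(bot.observe()["time_s"])
E
```

```text
tcp in scene [240.6 282. ] z.15 [225.3 282.2]
top [ 0.4423 -0.1693  0.109 ]
top [ 0.4358 -0.2759  0.109 ]
0.59 [234.7 283.3] [ 0.4398 -0.2786  0.11  ]
0.49 [198.2 256. ] [0.465  0.0269 0.11  ]
4.7333
```

View pics/s2.png

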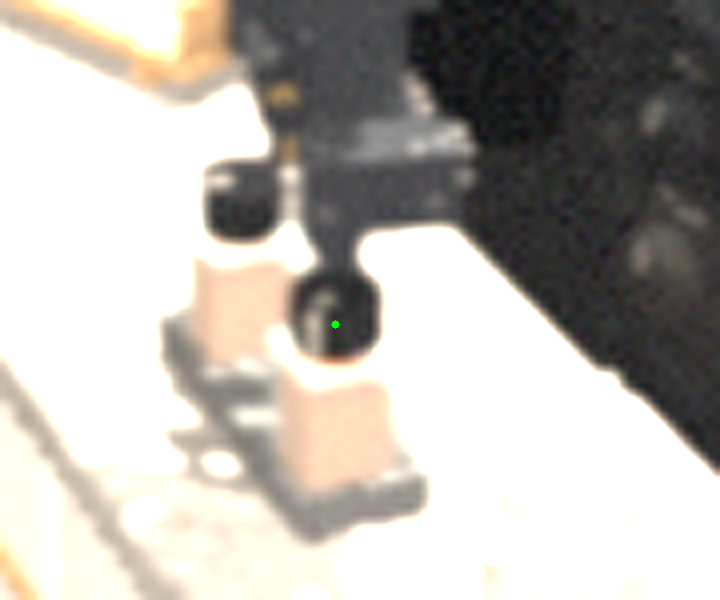

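The fingers closed fully without touching anything. Their tips appear just above the cap, and in the first wrist view the open fingertips also look closer to the camera than the stated TCP. I'll open and descend with force checks, since the open fingers clear the glass.

```bash
python3 -m jog '{"dp":[[0,0,0],[0,0,0],[0,0,0],[0,0,0],[0,0,0],[0,0,0],[0,0,0],[0,0,0],[0,0,0],[0,0,0],[0,0,0]],"rotation":[[0,0,0],[0,0,0],[0,0,0],[0,0,0],[0,0,0],[0,0,0],[0,0,0],[0,0,0],[0,0,0],[0,0,0],[0,0,0]],"grip":[0,0,0,0,0,0,0,0,0,0,0]}'
python3 - <<'E'
from h import *
s=bot.observe();print(s["width"],s["force"])
im=bot.read_camera("wrist"); g=np.clip(im.astype(float)*3,0,255).astype(np.uint8)
for k in(-1,1):
    for w,z,col in((.044,0,(0,255,0)),(.044,.027,(255,0,0))):
        T=R.from_rotvec(s["orientation"]).as_matrix(); p=np.array(s["eef_pos"])+T@[0,k*w,-z]; r,c=proj("wrist",p); cv2.circle(g,(int(c),int(r)),4,col,-1)
cv2.imwrite("pics/w3.png",g[:,:,::-1])
E
```

```text
time_s: 5.65
eef_pos: [0.4353, -0.2778, 0.0858]
orientation: [0.407, 3.115, -0.0]
force: [-0.2, 0.1, -0.0]
width: 0.814
finger_force: 0.0
0.8135517120068986 [-0.15460725  0.14192482 -0.02548047]
```

View pics/w3.png

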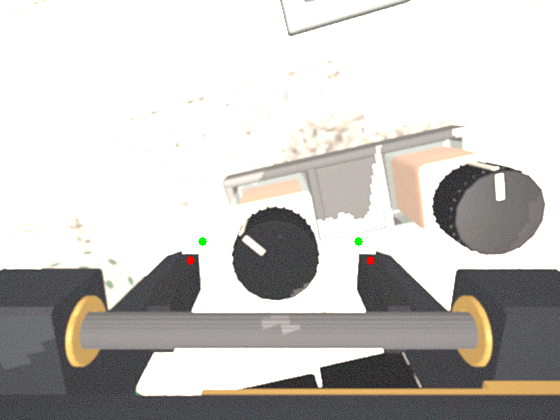

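The green dots (stated TCP) lie beyond the visible finger ends at (253,190) and (253,365). By their apparent gap, the fingertips are about 35–40 mm higher than the stated TCP. I'll descend 33 mm, which is safe whichever is right, and close.

```bash
python3 -m jog '{"dp":[[0,0,0.009],[0,0,0.008],[0,0,0.008],[0,0,0.008],[0,0,0],[0,0,0],[0,0,0],[0,0,0],[0,0,0],[0,0,0],[0,0,0],[0,0,0]],"rotation":[[0,0,0],[0,0,0],[0,0,0],[0,0,0],[0,0,0],[0,0,0],[0,0,0],[0,0,0],[0,0,0],[0,0,0],[0,0,0],[0,0,0]],"grip":[0,0,0,0,255,255,255,255,255,255,255,255]}' 20
python3 -c "
from h import *
s=bot.observe();print({k:np.round(s[k],3) for k in('q','force','moment','width','finger_force')})"
```

```text
time_s: 6.7
eef_pos: [0.4354, -0.278, 0.053]
orientation: [0.407, 3.115, -0.001]
force: [-0.6, -0.5, -0.3]
width: 0.491
finger_force: 20.0
{'q': array([-0.795,  0.464,  1.704, -0.   ,  0.973, -2.106]), 'force': array([-0.566, -0.515, -0.271]), 'moment': array([-0.215,  0.08 , -0.033]), 'width': np.float64(0.491), 'finger_force': np.float64(19.984)}
```

The opening is 43 mm at 20 N, so the cap is held. I'll tighten clockwise.

```bash
python3 -m jog '{"dp":[[0,0,0.0003],[0,0,0.0003],[0,0,0.0003],[0,0,0.0003],[0,0,0.0003],[0,0,0.0003],[0,0,0]],"rotation":[[0,0,0.11],[0,0,0.11],[0,0,0.11],[0,0,0.11],[0,0,0.11],[0,0,0.11],[0,0,0]],"grip":[255,255,255,255,255,255,255]}'
python3 -c "
from h import *
s=bot.observe();print({k:np.round(s[k],3) for k in('q','force','moment','width','finger_force')})"
python3 -m jog '{"dp":[[0,0,0.0002],[0,0,0.0002],[0,0,0.0002]],"rotation":[[0,0,0.06],[0,0,0.06],[0,0,0]],"grip":[255,255,255]}'
python3 -c "
from h import *
s=bot.observe();print({k:np.round(s[k],3) for k in('q','force','moment','width','finger_force')})"
```

```text
time_s: 7.28
eef_pos: [0.4356, -0.2778, 0.0511]
orientation: [1.4, 2.812, 0.0]
force: [0.8, -0.2, 0.0]
width: 0.492
finger_force: 20.0
{'q': array([-0.795,  0.467,  1.706,  0.   ,  0.969, -1.442]), 'force': array([ 0.774, -0.247,  0.022]), 'moment': array([-0.054, -0.344, -0.029]), 'width': np.float64(0.492), 'finger_force': np.float64(19.951)}
time_s: 7.53
eef_pos: [0.4357, -0.2778, 0.0508]
orientation: [1.557, 2.727, -0.0]
force: [1.7, 1.0, 4.6]
width: 0.491
finger_force: 20.0
{'q': array([-0.795,  0.467,  1.706,  0.   ,  0.968, -1.328]), 'force': array([1.656, 1.049, 4.571]), 'moment': array([ 0.287, -0.363,  0.472]), 'width': np.float64(0.491), 'finger_force': np.float64(19.997)}
```

```bash
python3 -m jog '{"dp":[[0,0,-0.0004],[0,0,0],[0,0,0],[0,0,0]],"rotation":[[0,0,0.05],[0,0,0.05],[0,0,0.03],[0,0,0]],"grip":[255,255,255,255]}'
python3 - <<'E'
from h import *
s=bot.observe();print({k:np.round(s[k],3) for k in('q','force','moment','width','finger_force')})
im=bot.read_camera("wrist"); g=np.clip(im.astype(float)*2.5,0,255).astype(np.uint8)[110:330,130:550]
cv2.imwrite("pics/w4.png",cv2.resize(g,(800,419),interpolation=cv2.INTER_CUBIC)[:,:,::-1])
E
```

```text
time_s: 7.87
eef_pos: [0.4355, -0.2775, 0.051]
orientation: [1.729, 2.623, 0.0]
force: [2.9, 3.0, 2.7]
width: 0.493
finger_force: 20.0
{'q': array([-0.795,  0.467,  1.706,  0.   ,  0.969, -1.2  ]), 'force': array([2.897, 3.002, 2.73 ]), 'moment': array([ 0.354, -0.358,  0.563]), 'width': np.float64(0.493), 'finger_force': np.float64(20.003)}
```

View pics/w4.png

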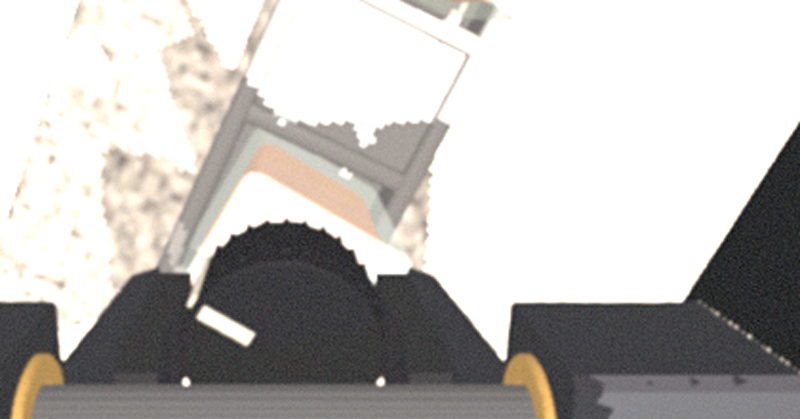

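The wrist view at (312,205) shows the cap line meeting the shoulder mark at (295,192), and the moment reached 0.56 N m with the cap against its stop, so it is tight. I'll release to relieve the twist, regrip and lift.

```bash
python3 -m jog '{"dp":[[0,0,0],[0,0,0],[0,0,0],[0,0,0],[0,0,0],[0,0,0],[0,0,0],[0,0,0],[0,0,0]],"rotation":[[0,0,0],[0,0,0],[0,0,0],[0,0,0],[0,0,0],[0,0,0],[0,0,0],[0,0,0],[0,0,0]],"grip":[0,0,255,255,255,255,255,255,255]}' 30
python3 -m jog '{"dp":[[0,0,-0.005],[0,0,-0.01],[0,0,-0.02],[0,0,-0.03],[0,0,-0.03],[0,0,-0.015],[0,0,0],[0,0,0]],"rotation":[[0,0,0],[0,0,0],[0,0,0],[0,0,0],[0,0,0],[0,0,0],[0,0,0],[0,0,0]],"grip":[255,255,255,255,255,255,255,255]}'
python3 - <<'E'
from h import *
s=bot.observe();print({k:np.round(s[k],3) for k in('q','force','moment','width','finger_force')})
print(R.from_rotvec(s["orientation"]).as_matrix().round(3))
E
```

```text
time_s: 8.67
eef_pos: [0.4353, -0.2777, 0.0508]
orientation: [-1.734, -2.619, -0.0]
force: [0.8, 0.4, 0.1]
width: 0.491
finger_force: 30.0
time_s: 9.33
eef_pos: [0.4351, -0.2777, 0.1611]
orientation: [1.734, 2.619, -0.001]
force: [-0.5, 0.5, -3.3]
width: 0.491
finger_force: 30.0
{'q': array([-0.795,  0.328,  1.586, -0.   ,  1.227, -1.196]), 'force': array([-0.461,  0.54 , -3.261]), 'moment': array([-0.042,  0.075,  0.024]), 'width': np.float64(0.491), 'finger_force': np.float64(29.985)}
[[-0.39   0.921  0.   ]
 [ 0.921  0.39  -0.001]
 [-0.001  0.    -1.   ]]
```

Lifted, with 3.3 N hanging. I'll swing along y to the rack at x≈0.435, clear of the microwave, and measure the rack from close by.

```bash
python3 -m jog '{"dp":[[0.017,0.0072,0],[0.0341,0.0144,0],[0.0341,0.0144,0],[0.0341,0.0144,0],[0.0341,0.0144,0],[0.0341,0.0144,0],[0.0341,0.0144,0],[0.0341,0.0144,0],[0.0341,0.0144,0],[0.0341,0.0144,0],[0.0341,0.0144,0],[0.017,0.0072,0]],"rotation":[[0,0,0],[0,0,0],[0,0,0],[0,0,0],[0,0,0],[0,0,0],[0,0,0],[0,0,0],[0,0,0],[0,0,0],[0,0,0],[0,0,0]],"grip":[255,255,255,255,255,255,255,255,255,255,255,255]}'
python3 -m jog '{"dp":[[0,0,0],[0,0,0],[0,0,0],[0,0,0],[0,0,0],[0,0,0],[0,0,0]],"rotation":[[0,0,-0.06],[0,0,-0.12],[0,0,-0.12],[0,0,-0.12],[0,0,-0.12],[0,0,-0.06],[0,0,0]],"grip":[255,255,255,255,255,255,255]}'
cat > look.py <<'E'
from h import *
s=bot.observe();print(s["time_s"],np.round(s["eef_pos"],4),np.round(s["q"],2),"w",round(s["width"],3)); print(R.from_rotvec(s["orientation"]).as_matrix().round(3)[:2,:2])
z={"rack":0,"rack_place_middle":.03,"rack_place_right":.03,"cork_bottle":.03,"jar_a":.03}
for c in ("wrist","top","scene"):
    KP=cam(c)[:2]; im=bot.read_camera(c); cv2.imwrite(f"pics/l_{c}_{int(s['time_s']*100)}.png",im[:,:,::-1])
    for t in z:
        for d in bot.place_of(t,c): print(c,t,round(d["p"],2),np.round(d["centre"]),ray(c,d["centre"],z[t],KP).round(3))
E
python3 look.py
```

```text
time_s: 10.33
eef_pos: [0.4332, 0.1325, 0.1593]
orientation: [-1.73, -2.619, 0.002]
force: [0.3, -0.5, -1.5]
width: 0.487
finger_force: 30.0
time_s: 10.92
eef_pos: [0.4338, 0.1292, 0.1594]
orientation: [-0.879, -3.013, 0.002]
force: [0.6, -0.7, -2.2]
width: 0.493
finger_force: 30.0
10.9167 [0.4338 0.1292 0.1594] [ 0.03  0.2   1.76 -0.    1.18 -0.97] w 0.493
[[-0.843  0.538]
 [ 0.538  0.843]]
wrist rack 0.69 [185. 408.] [0.503 0.238 0.   ]
wrist rack_place_middle 0.76 [191. 421.] [0.503 0.24  0.03 ]
wrist rack_place_right 0.72 [271. 352.] [0.54  0.147 0.03 ]
wrist cork_bottle 0.82 [ 89. 499.] [0.459 0.335 0.03 ]
top rack 0.83 [242. 179.] [0.524 0.248 0.   ]
top rack 0.62 [225. 294.] [ 0.475 -0.173  0.   ]
top rack_place_middle 0.85 [243. 178.] [0.508 0.249 0.03 ]
top cork_bottle 0.61 [262. 155.] [0.462 0.339 0.03 ]
top jar_a 0.79 [179. 362.] [ 0.575 -0.468  0.03 ]
top jar_a 0.75 [229. 295.] [ 0.448 -0.167  0.03 ]
top jar_a 0.55 [167. 394.] [ 0.591 -0.603  0.03 ]
scene rack 0.64 [201. 244.] [0.482 0.22  0.   ]
scene rack_place_middle 0.57 [192. 242.] [0.494 0.262 0.03 ]
scene rack_place_right 0.56 [199. 255.] [0.519 0.167 0.03 ]
scene jar_a 0.84 [304. 369.] [ 0.559 -0.635  0.03 ]
scene jar_a 0.82 [244. 269.] [ 0.42  -0.201  0.03 ]
scene jar_a 0.78 [282. 344.] [ 0.548 -0.514  0.03 ]
scene jar_a 0.5 [188. 239.] [0.494 0.304 0.03 ]
```

```bash
python3 - <<'E'
from h import *
for f,c in(("pics/top0.png","top"),("pics/l_wrist_1091.png","wrist")):
    im=cv2.imread(f); h=cv2.cvtColor(im,cv2.COLOR_BGR2HSV); KP=cam(c)[:2]
    m=cv2.inRange(h,(8,90,60),(22,255,255))
    n,l,st,ce=cv2.connectedComponentsWithStats(cv2.morphologyEx(m,cv2.MORPH_CLOSE,np.ones((9,9))))
    for i in range(1,n):
        if st[i,4]<700: continue
        rr,cc=np.where(l==i); P=np.array([ray(c,(a,b),.03,KP)[:2] for a,b in zip(rr[::3],cc[::3])],np.float32)*1000
        print(c,st[i],[np.round(v) for v in cv2.minAreaRect(P)])
        w,v=np.linalg.eigh(np.cov(P.T)); print("axis",v[:,1].round(3))
E
```

```text
top [ 131  206   94   76 2333] [array([509., 246.]), array([111., 332.]), np.float64(22.0)]
axis [-0.362  0.932]
top [   0  219  105  104 5734] [array([541., 699.]), array([289., 349.]), np.float64(1.0)]
axis [-0.635  0.772]
top [   0  378   63   42 1797] [array([130., 786.]), array([200., 118.]), np.float64(74.0)]
axis [0.405 0.914]
wrist [  334     0   226   294 23370] [array([488., 278.]), array([ 95., 278.]), np.float64(22.0)]
axis [-0.477  0.879]
wrist [135 296  28  71 966] [array([487., -68.]), array([25., 86.]), np.float64(47.0)]
axis [-0.713  0.701]
wrist [395 296  28  71 962] [array([635., 162.]), array([24., 86.]), np.float64(68.0)]
axis [-0.935  0.354]
wrist [ 128  381  422   13 3070] [array([656.,  66.]), array([464.,  16.]), np.float64(57.0)]
axis [0.525 0.851]
```

Both views put the rack's yaw at 22°. The right place is about (0.540, 0.147) and the middle about (0.502, 0.241). I'll align over the right place.

```bash
python3 -m jog '{"dp":[[0,0,0],[0,0,0],[-0.0174,0.0205,0],[-0.0174,0.0205,0],[-0.0174,0.0205,0],[-0.0174,0.0205,0],[0,0,0],[0,0,0]],"rotation":[[0,0,0.065],[0,0,0.065],[0,0,0],[0,0,0],[0,0,0],[0,0,0],[0,0,0],[0,0,0]],"grip":[255,255,255,255,255,255,255,255]}'
python3 look.py
```

```text
time_s: 12.48
eef_pos: [0.541, 0.1473, 0.16]
orientation: [-1.077, -2.95, 0.001]
force: [-1.0, 0.6, -2.1]
width: 0.494
finger_force: 30.0
12.4833 [0.541  0.1473 0.16  ] [ 0.06  0.43  1.45 -0.    1.27 -0.81] w 0.494
[[-0.765  0.644]
 [ 0.644  0.765]]
wrist rack 0.98 [ 93. 330.] [0.504 0.24  0.   ]
wrist rack_place_middle 0.82 [ 92. 336.] [0.505 0.24  0.03 ]
wrist rack_place_right 0.62 [190. 279.] [0.54  0.148 0.03 ]
wrist jar_a 0.72 [220. 279.] [0.561 0.129 0.03 ]
top rack 0.78 [247. 179.] [0.506 0.252 0.   ]
top rack_place_middle 0.97 [246. 179.] [0.497 0.25  0.03 ]
top rack_place_right 0.87 [226. 200.] [0.551 0.161 0.03 ]
top cork_bottle 0.56 [262. 156.] [0.462 0.338 0.03 ]
top jar_a 0.79 [169. 397.] [ 0.579 -0.613  0.03 ]
top jar_a 0.62 [182. 358.] [ 0.567 -0.452  0.03 ]
top jar_a 0.56 [232. 296.] [ 0.436 -0.167  0.03 ]
scene rack 0.93 [200. 246.] [0.497 0.229 0.   ]
scene rack 0.59 [192. 245.] [0.527 0.308 0.   ]
scene rack_place_middle 0.74 [191. 246.] [0.513 0.259 0.03 ]
scene rack_place_middle 0.56 [200. 256.] [0.52  0.157 0.03 ]
scene rack_place_right 0.91 [202. 259.] [0.523 0.134 0.03 ]
scene cork_bottle 0.68 [186. 231.] [0.467 0.341 0.03 ]
scene jar_a 0.81 [305. 369.] [ 0.554 -0.642  0.03 ]
scene jar_a 0.69 [181. 261.] [0.624 0.34  0.03 ]
scene jar_a 0.66 [283. 344.] [ 0.545 -0.52   0.03 ]
scene jar_a 0.54 [245. 267.] [ 0.411 -0.205  0.03 ]
```

```bash
python3 -m jog '{"dp":[[0,0,0.02],[0,0,0.02],[0,0,0.02],[0,0,0.012],[0,0,0.005],[0,0,0],[0,0,0]],"rotation":[[0,0,0],[0,0,0],[0,0,0],[0,0,0],[0,0,0],[0,0,0],[0,0,0]],"grip":[255,255,255,255,255,255,255]}'
python3 -m jog '{"dp":[[0,0,0.002],[0,0,0.0015],[0,0,0.001],[0,0,0]],"rotation":[[0,0,0],[0,0,0],[0,0,0],[0,0,0]],"grip":[255,255,255,255]}'
```

```text
time_s: 13.97
eef_pos: [0.5412, 0.1473, 0.0844]
orientation: [1.077, 2.951, 0.0]
force: [0.3, -1.6, -2.5]
width: 0.495
finger_force: 30.0
time_s: 14.3
eef_pos: [0.5408, 0.1472, 0.0794]
orientation: [1.077, 2.951, 0.0]
force: [-0.7, -0.4, -1.4]
width: 0.492
finger_force: 30.0
```

```bash
python3 -m jog '{"dp":[[0,0,0.001],[0,0,0.001],[0,0,0.001],[0,0,0]],"rotation":[[0,0,0],[0,0,0],[0,0,0],[0,0,0]],"grip":[255,255,255,255]}'
python3 -m jog '{"dp":[[0,0,0.0007],[0,0,0.0006],[0,0,0]],"rotation":[[0,0,0],[0,0,0],[0,0,0]],"grip":[255,255,255]}'
```

```text
time_s: 14.63
eef_pos: [0.5407, 0.1472, 0.0761]
orientation: [-1.077, -2.951, 0.0]
force: [0.6, -0.6, -2.7]
width: 0.492
finger_force: 30.0
time_s: 14.88
eef_pos: [0.5408, 0.1473, 0.0749]
orientation: [-1.077, -2.951, -0.0]
force: [-1.2, -0.4, -1.7]
width: 0.492
finger_force: 30.0
```

```bash
for i in 1; do python3 -m jog '{"dp":[[0,0,0.0005],[0,0,0.0005],[0,0,0]],"rotation":[[0,0,0],[0,0,0],[0,0,0]],"grip":[255,255,255]}'; done
```

```text
time_s: 15.13
eef_pos: [0.5411, 0.1474, 0.0745]
orientation: [1.076, 2.95, 0.001]
force: [0.1, -0.1, 2.4]
width: 0.493
finger_force: 30.0
```

It is resting on the board. I'll release and rise.

```bash
python3 -m jog '{"dp":[[0,0,0],[0,0,0],[0,0,0],[0,0,0],[0,0,0],[0,0,-0.01],[0,0,-0.03],[0,0,-0.04],[0,0,-0.04],[0,0,-0.01],[0,0,0]],"rotation":[[0,0,0],[0,0,0],[0,0,0],[0,0,0],[0,0,0],[0,0,0],[0,0,0],[0,0,0],[0,0,0],[0,0,0],[0,0,0]],"grip":[0,0,0,0,0,0,0,0,0,0,0]}'
python3 look.py | grep -E "wrist|^\[|^1| \["
```

```text
time_s: 16.05
eef_pos: [0.5421, 0.1474, 0.2079]
orientation: [1.075, 2.945, 0.004]
force: [-0.3, -0.2, -0.0]
width: 1.0
finger_force: 0.0
16.05 [0.5421 0.1474 0.2079] [ 0.06  0.39  1.38 -0.    1.37 -0.81] w 1.0
[[-0.765  0.644]
 [ 0.644  0.765]]
wrist rack_place_middle 0.95 [ 90. 325.] [0.502 0.241 0.03 ]
wrist jar_a 0.89 [181. 276.] [0.541 0.145 0.03 ]
wrist jar_a 0.47 [275.  25.] [ 0.44  -0.144  0.03 ]
top rack_place_middle 0.65 [245. 180.] [0.5   0.245 0.03 ]
top rack_place_middle 0.52 [232. 312.] [ 0.421 -0.225  0.03 ]
top rack_place_right 0.97 [221. 201.] [0.57  0.152 0.03 ]
top cork_bottle 0.88 [262. 157.] [0.461 0.333 0.03 ]
top cork_bottle 0.58 [222. 293.] [ 0.476 -0.169  0.03 ]
top jar_a 0.8 [180. 360.] [ 0.572 -0.461  0.03 ]
top jar_a 0.79 [232. 295.] [ 0.438 -0.163  0.03 ]
top jar_a 0.73 [170. 396.] [ 0.574 -0.605  0.03 ]
scene rack 0.96 [201. 244.] [0.488 0.224 0.   ]
scene rack_place_right 0.64 [200. 256.] [0.518 0.154 0.03 ]
scene cork_bottle 0.54 [184. 230.] [0.467 0.364 0.03 ]
scene jar_a 0.78 [199. 263.] [0.552 0.149 0.03 ]
scene jar_a 0.74 [307. 371.] [ 0.555 -0.649  0.03 ]
scene jar_a 0.68 [285. 345.] [ 0.544 -0.528  0.03 ]
scene jar_a 0.67 [245. 268.] [ 0.413 -0.207  0.03 ]
```

```bash
python3 -m jog '{"dp":[[0.0268,-0.0225,0],[0.0268,-0.0225,0],[0.0268,-0.0225,0],[0,0,0],[0,0,0],[0,0,0],[0,0,0]],"rotation":[[0,0,0],[0,0,0],[0,0,0],[0,0,0.12],[0,0,0.12],[0,0,0.12],[0,0,0]],"grip":[0,0,0,0,0,0,0]}'
python3 -m jog '{"dp":[[-0.0307,-0.0172,0],[-0.0307,-0.0172,0],[-0.0307,-0.0172,0],[-0.0307,-0.0172,0],[-0.0307,-0.0172,0],[-0.0307,-0.0172,0],[-0.0307,-0.0172,0],[-0.0307,-0.0172,0],[-0.0307,-0.0172,0],[0,0,0],[0,0,0]],"rotation":[[0,0,0],[0,0,0],[0,0,0],[0,0,0],[0,0,0],[0,0,0],[0,0,0],[0,0,0],[0,0,0],[0,0,0],[0,0,0]],"grip":[0,0,0,0,0,0,0,0,0,0,0]}'
python3 - <<'E'
from h import *
s=bot.observe(); print(R.from_rotvec(s["orientation"]).as_matrix().round(3)[:2,:2])
KP=cam("wrist")[:2]; im=bot.read_camera("wrist"); cv2.imwrite("pics/w5.png",im[:,:,::-1])
for t,z in(("jar_a",.006),("jar_a_captop",.109),("tray",0)):
    for d in bot.place_of(t,"wrist"): print(t,round(d["p"],2),np.round(d["centre"]),ray("wrist",d["centre"],z,KP).round(4))
E
```

```text
time_s: 17.53
eef_pos: [0.4358, 0.1474, 0.2042]
orientation: [1.593, 2.707, 0.0]
force: [0.8, 0.4, -1.0]
width: 1.006
finger_force: 0.0
time_s: 18.45
eef_pos: [0.4357, -0.1705, 0.2037]
orientation: [-1.587, -2.711, -0.0]
force: [-0.3, 1.0, 0.2]
width: 1.0
finger_force: 0.0
[[-0.489  0.872]
 [ 0.872  0.489]]
jar_a 0.7 [177. 283.] [ 0.4387 -0.167   0.006 ]
tray 0.81 [221. 260.] [ 0.4416 -0.2271 -0.    ]
tray 0.56 [177. 282.] [ 0.4392 -0.1685  0.    ]
```

```bash
python3 -m jog '{"dp":[[0,0.0033,0.02],[0,0,0.035],[0,0,0.035],[0,0,0.03],[0,0,0.02],[0,0,0.012],[0,0,0],[0,0,0]],"rotation":[[0,0,0],[0,0,0],[0,0,0],[0,0,0],[0,0,0],[0,0,0],[0,0,0],[0,0,0]],"grip":[0,0,0,0,0,0,0,0]}'
python3 -m jog '{"dp":[[0,0,0],[0,0,0],[0,0,0],[0,0,0],[0,0,0],[0,0,0],[0,0,0],[0,0,0],[0,0,0],[0,0,0]],"rotation":[[0,0,0],[0,0,0],[0,0,0],[0,0,0],[0,0,0],[0,0,0],[0,0,0],[0,0,0],[0,0,0],[0,0,0]],"grip":[255,255,255,255,255,255,255,255,255,255]}' 20
python3 -m jog '{"dp":[[0,0,0],[0,0,0],[0,0,0],[0,0,0],[0,0,0]],"rotation":[[0,0,0.04],[0,0,0.04],[0,0,0.05],[0,0,0.05],[0,0,0]],"grip":[255,255,255,255,255]}'
python3 -c "
from h import *
s=bot.observe();print(np.round(s['moment'],3),R.from_rotvec(s['orientation']).as_matrix().round(3)[:2,:2])"
```

```text
time_s: 19.32
eef_pos: [0.439, -0.167, 0.0523]
orientation: [-1.585, -2.712, -0.0]
force: [0.5, -0.0, -0.1]
width: 1.002
finger_force: 0.0
time_s: 20.15
eef_pos: [0.439, -0.1677, 0.0522]
orientation: [1.588, 2.71, 0.0]
force: [2.0, 0.9, 0.8]
width: 0.495
finger_force: 20.0
time_s: 20.57
eef_pos: [0.4393, -0.1674, 0.0523]
orientation: [1.826, 2.555, 0.001]
force: [3.3, 3.0, 3.4]
width: 0.491
finger_force: 20.0
[ 0.614 -0.66   0.603] [[-0.324  0.946]
 [ 0.946  0.324]]
```

This cap meets its stop at once (0.60 N m), so it is tight. I'll relieve the twist, regrip and lift.

```bash
python3 -m jog '{"dp":[[0,0,0],[0,0,0],[0,0,0],[0,0,0],[0,0,0],[0,0,0],[0,0,0],[0,0,0],[0,0,0]],"rotation":[[0,0,0],[0,0,0],[0,0,0],[0,0,0],[0,0,0],[0,0,0],[0,0,0],[0,0,0],[0,0,0]],"grip":[0,0,255,255,255,255,255,255,255]}' 30
python3 -m jog '{"dp":[[0,0,-0.005],[0,0,-0.01],[0,0,-0.02],[0,0,-0.03],[0,0,-0.03],[0,0,-0.015],[0,0,0],[0,0,0]],"rotation":[[0,0,0],[0,0,0],[0,0,0],[0,0,0],[0,0,0],[0,0,0],[0,0,0],[0,0,0]],"grip":[255,255,255,255,255,255,255,255]}'
python3 -c "
from h import *
s=bot.observe();print(np.round(s['moment'],3),R.from_rotvec(s['orientation']).as_matrix().round(3)[:2,:2])"
```

```text
time_s: 21.32
eef_pos: [0.439, -0.1677, 0.0521]
orientation: [1.825, 2.557, 0.0]
force: [3.1, 1.4, 2.1]
width: 0.491
finger_force: 30.0
time_s: 21.98
eef_pos: [0.4383, -0.1676, 0.1616]
orientation: [-1.825, -2.556, 0.001]
force: [-1.1, 0.8, -4.4]
width: 0.494
finger_force: 30.0
[-0.074  0.081  0.007] [[-0.325  0.946]
 [ 0.946  0.325]]
```

```bash
python3 -m jog '{"dp":[[0.018,0.0047,0],[0.0361,0.0094,0],[0.0361,0.0094,0],[0.0361,0.0094,0],[0.0361,0.0094,0],[0.0361,0.0094,0],[0.0361,0.0094,0],[0.0361,0.0094,0],[0.0361,0.0094,0],[0.0361,0.0094,0],[0.018,0.0047,0],[0,0,0]],"rotation":[[0,0,0],[0,0,0],[0,0,0],[0,0,0],[0,0,0],[0,0,0],[0,0,0],[0,0,0],[0,0,0],[0,0,0],[0,0,0],[0,0,0]],"grip":[255,255,255,255,255,255,255,255,255,255,255,255]}'
python3 -m jog '{"dp":[[0,0,0],[0,0,0],[0,0,0],[0,0,0],[0,0,0],[0,0,0]],"rotation":[[0,0,-0.08],[0,0,-0.12],[0,0,-0.12],[0,0,-0.12],[0,0,-0.04],[0,0,0]],"grip":[255,255,255,255,255,255]}'
python3 look.py | grep -E "wrist|^\[|^2|^ \["
```

```text
time_s: 22.98
eef_pos: [0.4086, 0.2068, 0.1599]
orientation: [-1.818, -2.558, 0.004]
force: [0.4, -1.3, -3.1]
width: 0.492
finger_force: 30.0
time_s: 23.48
eef_pos: [0.4096, 0.2034, 0.1603]
orientation: [-1.163, -2.916, 0.004]
force: [0.8, 0.7, -3.0]
width: 0.493
finger_force: 30.0
23.4833 [0.4096 0.2034 0.1603] [ 0.2   0.21  1.75 -0.    1.19 -0.61] w 0.493
[[-0.726  0.688]
 [ 0.688  0.726]]
wrist rack 0.86 [227. 367.] [0.505 0.239 0.   ]
wrist rack_place_middle 0.69 [233. 376.] [0.502 0.242 0.03 ]
wrist cork_bottle 0.84 [131. 429.] [0.461 0.336 0.03 ]
wrist jar_a 0.92 [218. 279.] [0.428 0.185 0.03 ]
wrist jar_a 0.16 [234. 375.] [0.503 0.241 0.03 ]
```

```bash
python3 -m jog '{"dp":[[-0.0103,0.0227,0],[-0.0103,0.0227,0],[-0.0103,0.0227,0],[-0.0103,0.0228,0],[0,0,0],[0,0,0]],"rotation":[[0,0,0],[0,0,0],[0,0,0],[0,0,0],[0,0,0],[0,0,0]],"grip":[255,255,255,255,255,255]}'
python3 look.py | grep -E "wrist|^\[|^2|^ \["
```

```text
time_s: 24.88
eef_pos: [0.5031, 0.2418, 0.1613]
orientation: [-1.164, -2.917, 0.001]
force: [0.1, -1.2, -2.6]
width: 0.487
finger_force: 30.0
24.8833 [0.5031 0.2418 0.1613] [ 0.24  0.42  1.45 -0.    1.27 -0.57] w 0.487
[[-0.725  0.689]
 [ 0.689  0.725]]
wrist rack 0.62 [187. 278.] [0.504 0.24  0.   ]
wrist rack_place_middle 0.86 [190. 278.] [0.502 0.241 0.03 ]
wrist cork_bottle 0.61 [ 78. 324.] [0.458 0.337 0.03 ]
wrist jar_a 0.85 [217. 277.] [0.52  0.222 0.03 ]
```

```bash
python3 -m jog '{"dp":[[0,0,0.02],[0,0,0.02],[0,0,0.02],[0,0,0.012],[0,0,0.005],[0,0,0.003],[0,0,0.002],[0,0,0]],"rotation":[[0,0,0],[0,0,0],[0,0,0],[0,0,0],[0,0,0],[0,0,0],[0,0,0],[0,0,0]],"grip":[255,255,255,255,255,255,255,255]}'
python3 -m jog '{"dp":[[0,0,0.001],[0,0,0.0005],[0,0,0.0005],[0,0,0]],"rotation":[[0,0,0],[0,0,0],[0,0,0],[0,0,0]],"grip":[255,255,255,255]}'
```

```text
time_s: 26.45
eef_pos: [0.5032, 0.2418, 0.0804]
orientation: [1.165, 2.917, 0.001]
force: [0.7, 0.1, -2.2]
width: 0.487
finger_force: 30.0
time_s: 26.78
eef_pos: [0.5029, 0.2417, 0.0782]
orientation: [1.165, 2.917, 0.0]
force: [-0.6, 0.7, -2.4]
width: 0.492
finger_force: 30.0
```

```bash
python3 -m jog '{"dp":[[0,0,0.0007],[0,0,0.0007],[0,0,0]],"rotation":[[0,0,0],[0,0,0],[0,0,0]],"grip":[255,255,255]}'
python3 -m jog '{"dp":[[0,0,0.0005],[0,0,0.0004],[0,0,0]],"rotation":[[0,0,0],[0,0,0],[0,0,0]],"grip":[255,255,255]}'
```

```text
time_s: 27.03
eef_pos: [0.5028, 0.2417, 0.0765]
orientation: [-1.165, -2.917, 0.0]
force: [0.1, 0.6, -2.8]
width: 0.492
finger_force: 30.0
time_s: 27.28
eef_pos: [0.5031, 0.2418, 0.0761]
orientation: [1.165, 2.917, 0.001]
force: [-0.4, 0.5, -0.3]
width: 0.491
finger_force: 29.9
```

```bash
python3 -m jog '{"dp":[[0,0,0.0005],[0,0,0],[0,0,0]],"rotation":[[0,0,0],[0,0,0],[0,0,0]],"grip":[255,255,255]}'
python3 -c "
from h import *
print(bot.observe()['force'])"
```

```text
time_s: 27.53
eef_pos: [0.5033, 0.2419, 0.0758]
orientation: [1.165, 2.917, 0.001]
force: [0.3, 1.1, 3.9]
width: 0.494
finger_force: 29.9
[0.34966929 1.1156257  3.86700077]
```

The second jar is on the board. I'll release, rise and check.

```bash
python3 -m jog '{"dp":[[0,0,0],[0,0,0],[0,0,0],[0,0,0],[0,0,0],[0,0,-0.01],[0,0,-0.03],[0,0,-0.04],[0,0,-0.04],[0,0,-0.03],[0,0,-0.02],[0,0,0]],"rotation":[[0,0,0],[0,0,0],[0,0,0],[0,0,0],[0,0,0],[0,0,0],[0,0,0],[0,0,0],[0,0,0],[0,0,0],[0,0,0],[0,0,0]],"grip":[0,0,0,0,0,0,0,0,0,0,0,0]}'
python3 -m jog '{"dp":[[0.03,0,0],[0.03,0,0],[0,0,0],[0,0,0]],"rotation":[[0,0,0],[0,0,0],[0,0,0],[0,0,0]],"grip":[0,0,0,0]}'
python3 look.py | grep -E "wrist|^\[|^2|^ \[|jar"
python3 - <<'E'
from h import *
for d in bot.place_of("jar_a_captop","wrist"): print("captop",round(d["p"],2),np.round(d["centre"]),ray("wrist",d["centre"],.133).round(4))
E
```

```text
time_s: 28.53
eef_pos: [0.5042, 0.2421, 0.2506]
orientation: [1.162, 2.911, 0.008]
force: [-0.4, 0.8, -0.1]
width: 0.999
finger_force: 0.0
time_s: 28.87
eef_pos: [0.4585, 0.2835, 0.245]
orientation: [-1.162, -2.918, 0.001]
force: [-0.1, -1.1, -0.1]
width: 0.997
finger_force: 0.0
28.8667 [0.4585 0.2835 0.245 ] [ 0.34  0.32  1.38 -0.    1.45 -0.48] w 0.997
[[-0.726  0.687]
 [ 0.687  0.726]]
wrist rack 0.95 [221. 277.] [0.504 0.237 0.   ]
wrist rack_place_right 0.9 [295. 244.] [0.54  0.145 0.03 ]
wrist cork_bottle 0.71 [143. 314.] [0.459 0.338 0.03 ]
wrist jar_a 0.66 [294. 248.] [0.543 0.149 0.03 ]
top jar_a 0.65 [181. 358.] [ 0.571 -0.453  0.03 ]
top jar_a 0.61 [171. 394.] [ 0.573 -0.596  0.03 ]
top jar_a 0.55 [224. 201.] [0.557 0.155 0.03 ]
top jar_a 0.51 [243. 181.] [0.508 0.238 0.03 ]
scene jar_a 0.98 [308. 371.] [ 0.552 -0.654  0.03 ]
scene jar_a 0.78 [199. 261.] [0.543 0.152 0.03 ]
scene jar_a 0.74 [192. 246.] [0.507 0.252 0.03 ]
scene jar_a 0.58 [200. 259.] [0.528 0.147 0.03 ]
scene jar_a 0.56 [283. 343.] [ 0.543 -0.518  0.03 ]
scene jar_a 0.23 [193. 246.] [0.506 0.243 0.03 ]
captop 0.86 [350. 237.] [0.545  0.1431 0.133 ]
```

```bash
python3 -c "
from rig import bot
print(bot.finish_job())"
```

```text
the job is handed in; nothing more can be done
None
```

I tightened the loose cap to its stop while its jar was in the tray, checked that the other cap was already tight, then set both jars upright in the rack's right and middle places and left the cork bottle alone; the job is handed in (at about 29 s), with no verdict returned.

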